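Open the folding pot stand and nest the flower pots on it

TASK

Swing the back of the folding pot stand up until it snaps open and stays open. Then stand the tallest flower pot upright in the middle of the stand's round cork pad, nest the middle-height pot fully into it, and then nest the shortest pot fully into the middle one, letting go of each. Set the pots down gently, without dropping any or tipping it over, and do not disturb the mouse, the candle jar or the book.

Things in the scene. Friction and masses are not known exactly. Their poses are not given: they have to be found in the camera images.
- pot_tall: White ceramic flower pot, round, open at the top, 125 mm high, about 260 g. Straight collar on the top 30 mm (68 mm outer, 62 mm inner diameter); below it a slimmer body, 59 mm tapering to a 53 mm foot. Origin: centre of underside, z up through the mouth. Tallest of three. When the middle pot is fully in, its collar rests on this rim, its underside 55 mm above this one's.
- pot_mid: White ceramic flower pot, round, open at the top, 100 mm high, about 210 g. Straight collar on the top 30 mm (68 mm outer, 62 mm inner diameter); below it a slimmer body, 56 mm tapering to a 41 mm foot. Origin: centre of underside, z up through the mouth. Middle one. When the shortest pot is fully in, its collar rests on this rim, its underside 60 mm above this one's.
- pot_low: White ceramic flower pot, round, open at the top, 70 mm high, about 160 g. Straight collar on the top 30 mm (68 mm outer, 62 mm inner diameter); below it a slimmer body, 55 mm tapering to a 41 mm foot. Origin: centre of underside, z up through the mouth. The shortest of the three.
- stand: base of the folding pot stand: dark wooden board 130 x 130 x 14 mm, fixed to the desk. Origin: centre of its underside, z up; the hinge of its back runs along its y axis at its -x edge (the side towards the robot), x points from the hinge to the opposite edge.
- seat (a point): centre of the round cork pad (80 mm diameter, flush) on the top of the stand's base, 14 mm above the desk; the tallest pot stands here. While the back is folded down it covers the pad. Axes as the stand's.
- stand_hinge (a point): middle of the hinge axis of the stand's back, 20 mm above the desk; the axis runs along this point's y.
- stand_back (a joint): Angle (rad) of the stand's back, a dark board 115 x 100 x 8 mm: 0 folded flat over the base, 1.85 fully open (just past upright, leaning away from the pad). Its free edge rises and swings over towards the hinge side. An over-centre spring drives it shut below about 1.0 and snaps it open by itself above about 1.2; lifting it at the tab from folded takes about 3 N.
- stand_tab (a point): Grip point on the back's steel tab: a plate 30 mm wide (along the hinge), 8 mm thick, 36 mm high, square on the board near its free edge, pointing up while folded. The point is 8 mm below the tab's top, 28 mm above the board's face, 112 mm along and 32 mm off the board from the hinge axis. Gripped across its 30 mm width it can turn between the fingers. Axes: y along the hinge, z along the tab.
- mouse: bystander: black computer mouse, about 85 x 60 x 33 mm. Origin: underside.
- candle: bystander: amber glass candle jar with dark lid, 68 mm diameter, 75 mm high. Origin: centre of its underside.
- book: bystander: closed dark book lying flat, 140 x 200 x 22 mm. Origin: centre of its underside.
There are look-alikes about, which are no part of the job. Of the things shaped like the stand, the wooden one is meant.

How it is judged:
On the way, in this order (a step that is already met when the one before it is completed fails the run):
1. the stand's back is snapped open (joint above 1.7 rad) and the fingers have left it (value of joint stand_back above 1.7 rad and contact force between the fingers and stand_back below 0.5 N), for 0.2 s.
2. the tallest pot stands upright on the cork pad, within 20 mm of its centre, let go (value of joint stand_back above 1.7 rad and horizontal distance between pot_tall and seat below 0.02 m and z of pot_tall in the frame of seat between -0.004 and 0.004 m and angle between pot_tall's own z axis and vertical below 0.08 rad and contact force between the fingers and pot_tall below 0.5 N), for 0.2 s.
3. the middle pot is nested fully into the tallest, let go (value of joint stand_back above 1.7 rad and horizontal distance between pot_tall and seat below 0.02 m and z of pot_tall in the frame of seat between -0.004 and 0.004 m and angle between each of pot_tall, pot_mid's own z axis and vertical below 0.08 rad and horizontal distance between pot_mid and pot_tall below 0.006 m and z of pot_mid in the frame of pot_tall between 0.051 and 0.059 m and contact force between the fingers and pot_mid below 0.5 N), for 0.2 s.
4. the shortest pot is nested fully into the middle one, let go (value of joint stand_back above 1.7 rad and horizontal distance between pot_tall and seat below 0.02 m and z of pot_tall in the frame of seat between -0.004 and 0.004 m and angle between each of pot_tall, pot_mid, pot_low's own z axis and vertical below 0.08 rad and horizontal distance between pot_mid and pot_tall below 0.006 m and z of pot_mid in the frame of pot_tall between 0.051 and 0.059 m and horizontal distance between pot_low and pot_mid below 0.006 m and z of pot_low in the frame of pot_mid between 0.056 and 0.064 m and contact force between the fingers and pot_low below 0.5 N), for 0.2 s.
At the end, for the whole second after the job is handed in: The stand's back is open (above 1.7 rad); the tallest pot stands on the pad within 20 mm of its centre and 4 mm of its height; the middle pot is seated in it and the shortest in the middle one, each within 6 mm of concentric, within 4 mm of its seated height and upright within 0.08 rad; all at rest (value of joint stand_back above 1.7 rad and horizontal distance between pot_tall and seat below 0.02 m and z of pot_tall in the frame of seat between -0.004 and 0.004 m and angle between each of pot_tall, pot_mid, pot_low's own z axis and vertical below 0.08 rad and horizontal distance between pot_mid and pot_tall below 0.006 m and z of pot_mid in the frame of pot_tall between 0.051 and 0.059 m and horizontal distance between pot_low and pot_mid below 0.006 m and z of pot_low in the frame of pot_mid between 0.056 and 0.064 m and linear speed of each of pot_tall, pot_mid, pot_low below 0.02 m/s); the robot touches nothing.
It fails at once if a pot is tipped (more than 0.6 rad) (angle between any of pot_tall, pot_mid, pot_low's own z axis and vertical above 0.6 rad).
It fails at once if a pot is dropped (falls free of the fingers at over 0.6 m/s, as from about 2 cm up) ((linear speed of pot_tall above 0.6 m/s and contact force between the fingers and pot_tall below 0.5 N) or (linear speed of pot_mid above 0.6 m/s and contact force between the fingers and pot_mid below 0.5 N) or (linear speed of pot_low above 0.6 m/s and contact force between the fingers and pot_low below 0.5 N)).
It fails at once if the mouse, candle or book is moved more than 30 mm (distance of any of mouse, candle, book from where it was at the start of the episode above 0.03 m).
It also fails if it takes over 72 s, if anything falls off the work surface, if the arm or the gripper's body presses on something with over 40 N, if the wrist force passes 120 N, or if a joint passes its speed limit or range.

ROBOT

A 6-joint arm with a two-finger parallel gripper is mounted at the origin on the work surface. World frame = base frame: x ahead of the robot, y to its left, z up, the work surface at z = 0. Lengths are in m, angles in rad, forces in N, time in s.
With the tool pointing down it reaches from about 0.275 to 0.85 m from the base axis. Payload 5.2 kg.
Tool frame: the origin (TCP) lies midway between the tips of the shut fingers; the grasp point (between the pads) lies behind it (manip.grip_depth is the z of the grasp point in the tool frame, in m); z points along the fingers, y is the line along which they close (so a half turn about z gives the same grasp; the last joint's range is limited). The gripper opens to 85 mm and grips with 20 to 120 N. Pads are 22 mm wide; open, the fingers measure 114 mm over their backs; the gripper's body (76 mm by 85 mm) begins 54 mm behind the grasp point. The pads swing forward as they close: fully open they stand 13 mm farther back than shut.
Start: joints at [-1.387, 0.259, 1.535, -0, 1.348, -0.203], TCP at [0.207, -0.509, 0.207] pointing down, gripper open.
Joint ranges: [-3.14, 3.14], [-0.91, 2.08], [0.19, 2.58], [-1.22, 4.36], [0.22, 2.71], [-3.12, 3.12]. Speed limits (rad/s): [2.57, 2.57, 3.14, 3.14, 3.14, 3.14].

INTERFACE

Orientations are given as a rotation vector (axis times angle).
In Python, from station import get_state, cams, order, manip gives the robot as it stands.
- The arm moves only by the tool play_rows, never from a script. Its argument "rows" is a list that holds one entry, the list of rows, each a list of 4 numbers: the shift along the tool's x, y, z in mm, then the turn about the tool's z in degrees. In form: [[[dx, dy, dz, turn], ...]]. A call has exactly 8 rows; each row shifts and turns the commanded pose from where the row before left it, along the tool's axes as they then stand; what a row does not reach is not made up. A row lasts 1/10 s, in which the tool goes at most 50 mm and 8.59 degrees, less where a joint would pass 70% of its speed; a pose out of reach is approached as far as the arm can. A call is refused whole if a number of a shift passes 50 or a number of a turn 8.59, either way. A call with a gripper value outside its range is refused whole. "grip" is the opening, from -1 (shut) to 1 (fully open), set as the call begins (left out, the last holds). The fingers move at their own pace and stop on an object; "newtons" is the grip in N (left out, the last holds). Time passes only in rows, so rows that do not move let the fingers close, or fill a call up. It gives the time, the measured TCP pose, the force, the opening and the grip force at its end, in the units of the state.
- get_state(): the state, without advancing time (a new reading comes with each control period).
- cams.capture(name): name is "side" or "top"; returns a dict with "pixels" (480x640x3 uint8, red, green, blue), "z_map" (480x640 float32, m along the optical axis (not along the pixel's ray), 0 where there is no reading), "K" (3x3 intrinsics, pixels), "k1" (the pictures are not rectified: a ray, as slopes to the right and down, at radius r is drawn at 1 + k1 r^2 times it, then the intrinsics apply), "position" and "orientation" of the camera in the world. Camera axes: x right, y up, looking along -z (the intrinsics and any distortion apply to the point x, -y, -z); pixel columns grow to the right and rows downward; lengths in m; the calibration is good to about 2 mm. A picture is of the moment at which its call begins.
- order.sign_off(): hands the job in; it is judged then, once.
Trained networks look in a picture, given as the dict that the camera call returned (one of the last four; its "shot" number tells which), for a name from the list of things; names that differ only in an ending like _2 or _b are one class to them, and where a whole thing is asked for, a point or a joint stands for the part that bears it (a point fixed in the world has none). Each returns a list of dicts, best first, with "confidence" (0 to 1); they miss things now and then, are a little off and sometimes report something else, mostly with a low value. They report only what shows in the picture. A call takes as long as a camera call. They do not tell look-alikes from the thing itself.
- cams.regions_of(target, picture): "mask" (480x640 bool, what is visible of it) and "rect" ([left, top, width, height] in pixels, round what is visible of it).
The state is a dict: "t": time; "joint_pos": joint angles; "dq": joint speeds; "joint_efforts": joint torques, N m; "tcp_pos": TCP position; "tcp_rot": TCP orientation; "wrist_force": force on the tool from outside, world axes, zero at the start; "moment": the same for the moment, N m; "opening": finger opening in m; "gripper_force": force on a finger pad.
Only numpy, scipy, OpenCV 4.12 (cv2) and the standard library are available. Lean on these libraries where they do the work, as an engineer would, in place of code of your own. Each camera call takes 0.05 s, during which the arm holds its last target. There are 200 camera calls.

## Working session

There is one attempt and no reset: what is moved stays moved. The work goes in short steps, Python scripts to look and compute and a tool call to move; the robot and the scene stay as the last step left them, time stands still between calls to the robot, and variables do not carry over. Pictures are saved under pics/ and viewed, at most 10 in all, crops included, and the job is handed in when it is done.

Besides the shell and the picture viewer there is one more tool, called after "Request:" as a command line: name --argument value ..., lists and objects as JSON in quotes. play_rows: Moves the arm, as the interface text tells. Its arguments: {"type":"object","properties":{"rows":{"type":"array"},"grip":{"type":"number"},"newtons":{"type":"number"}},"required":["rows"]}

```bash
mkdir -p pics; ls; cat > h.py <<'E'
import numpy as np, cv2
from scipy.spatial.transform import Rotation as R
from station import get_state, cams, order, manip
def Rm(o):
    o=np.asarray(o,float)
    return o if o.shape==(3,3) else (R.from_quat(o).as_matrix() if o.size==4 else R.from_rotvec(o).as_matrix())
def cloud(p):
    K,k1=p["K"],p["k1"]; v,u=np.mgrid[0:480,0:640]
    xd=(u-K[0][2])/K[0][0]; yd=(v-K[1][2])/K[1][1]
    x,y=xd.copy(),yd.copy()
    for _ in range(10):
        s=1+k1*(x*x+y*y); x,y=xd/s,yd/s
    z=p["z_map"]; P=np.stack([x*z,-y*z,-z],-1)@Rm(p["orientation"]).T+np.array(p["position"])
    P[z==0]=np.nan
    return P
E
python3 - <<'E'
from h import *
print(get_state(), manip.grip_depth)
for n in ("top","side"):
    p=cams.capture(n); cv2.imwrite(f"pics/{n}0.png",p["pixels"][:,:,::-1])
    print(n,p["K"],p["k1"],p["position"],p["orientation"])
    P=cloud(p); np.save(f"{n}0.npy",P)
    for t in ("pot_tall","pot_mid","pot_low","stand","stand_tab","stand_back","mouse","candle","book"):
        for r in cams.regions_of(t,p):
            m=r["mask"]; q=P[m]; q=q[~np.isnan(q[:,0])]
            if len(q): print(t,round(r["confidence"],2),r["rect"],np.median(q,0).round(3),np.percentile(q,2,0).round(3),np.percentile(q,98,0).round(3))
E
```

```text
pics
{'t': 0.0, 'joint_pos': array([-1.38679929e+00,  2.59318729e-01,  1.53609034e+00, -2.68373898e-06,
        1.34797774e+00, -2.02804655e-01]), 'dq': array([ 0.00130347, -0.0003333 ,  0.00145778,  0.00082698,  0.00290171,
       -0.00010142]), 'joint_efforts': array([-2.21155926e-03, -4.46041846e+01, -2.90571767e+01, -4.15324175e-04,
        1.18107451e-02,  2.21179738e-05]), 'tcp_pos': array([ 0.20738816, -0.50878987,  0.20578487]), 'tcp_rot': array([-3.08126085e+00, -6.03462160e-01, -2.23786486e-05]), 'wrist_force': array([-0.36144664, -0.49434805, -0.03124624]), 'moment': array([ 0.01852639, -0.01658985,  0.00806338]), 'gripper_force': 0.0, 'opening': 0.08535593565935769} -0.0187
top [[557.05799176   0.         320.74759804]
 [  0.         557.05799176 235.16283528]
 [  0.           0.           1.        ]] -0.15838478235832198 [ 0.43452129 -0.00591809  1.27380258] [ 0.05894078 -0.04891197 -1.5962711 ]
pot_tall 0.89 [189.5, 211.1, 37.8, 32.8] [0.54  0.251 0.074] [0.505 0.206 0.001] [0.568 0.272 0.128]
pot_mid 0.73 [164.4, 264.7, 36.0, 37.5] [0.417 0.316 0.071] [0.385 0.272 0.0
[... 3620 characters left out ...]
0.349 -0.128  0.025] [ 0.308 -0.193  0.014] [ 0.371 -0.092  0.061]
stand_back 0.65 [273.8, 392.0, 113.2, 88.0] [0.228 0.333 0.024] [0.169 0.283 0.019] [0.287 0.379 0.054]
stand_back 0.38 [271.1, 216.8, 77.5, 61.9] [0.514 0.015 0.024] [ 0.455 -0.056  0.005] [0.582 0.07  0.053]
stand_back 0.36 [272.1, 166.8, 35.7, 16.5] [ 0.744 -0.191  0.023] [ 0.716 -0.228  0.001] [ 0.787 -0.163  0.033]
mouse 0.83 [271.7, 170.9, 31.1, 13.6] [ 0.744 -0.19   0.023] [ 0.716 -0.224  0.002] [ 0.788 -0.163  0.033]
candle 0.77 [237.6, 170.9, 25.0, 35.5] [ 0.743 -0.043  0.052] [ 0.726 -0.08   0.009] [ 0.782 -0.025  0.078]
book 0.89 [63.3, 248.7, 126.2, 92.5] [0.71  0.342 0.022] [0.651 0.236 0.005] [0.791 0.43  0.025]
```

View pics/top0.png

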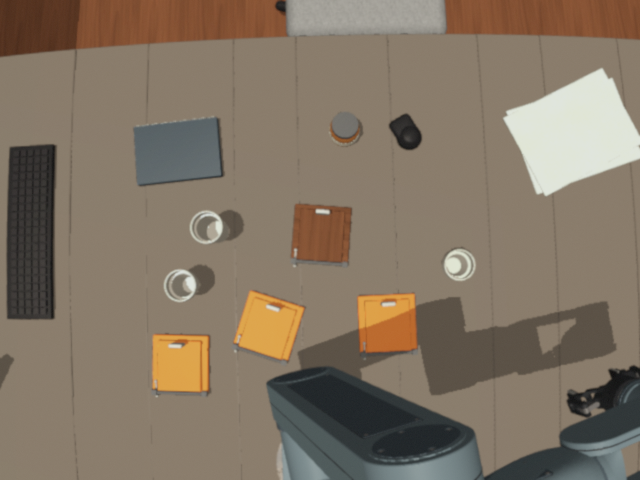

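View pics/side0.png

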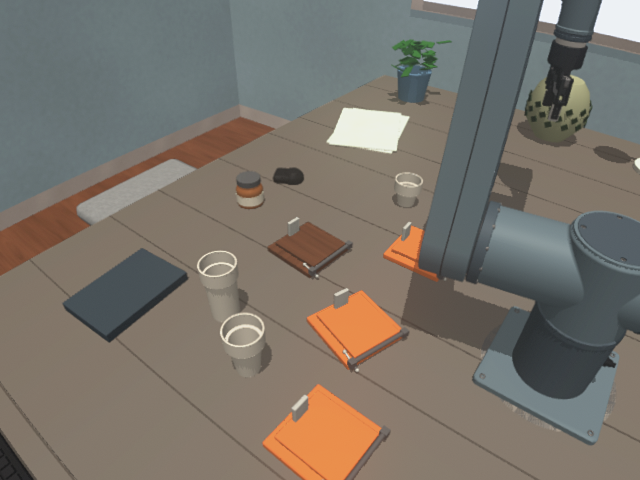

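The wooden stand sits at top (322,235), and the orange stands at (270,325), (181,363) and (387,322) are look-alikes. Only the dark wooden board fits the description. There are three pots: tall at (207,228), middle at (181,286) and low at (459,264). Next I'll confirm the stand in an enlarged crop and fit the geometry.

```bash
cat >> h.py <<'E'
def circ(q):
    from scipy.optimize import least_squares
    c0=(q.max(0)+q.min(0))/2
    r=least_squares(lambda a:np.hypot(q[:,0]-a[0],q[:,1]-a[1])-a[2],[*c0[:2],.034],loss="soft_l1",f_scale=.001)
    return r.x, np.sqrt((r.fun**2).mean())
def near(P,c,rad,zl,zh):
    m=(np.hypot(P[...,0]-c[0],P[...,1]-c[1])<rad)&(P[...,2]>zl)&(P[...,2]<zh)
    return P[m]
E
python3 - <<'E'
from h import *
for n in ("top","side"):
    P=np.load(f"{n}0.npy")
    for nm,c,h in (("tall",(.537,.24),.125),("mid",(.416,.306),.1),("low",(.443,-.3),.07)):
        q=near(P,c,.055,h-.006,h+.006); print(n,nm,len(q),q[:,2].mean().round(4),[np.round(x,4) for x in circ(q)])
    q=near(P,(.52,.002),.11,.018,.032); r=cv2.minAreaRect((q[:,:2]*1000).astype(np.float32)); print(n,"back",r)
    q=near(P,(.52,.002),.11,.007,.1); r=cv2.minAreaRect((q[:,:2]*1000).astype(np.float32)); print(n,"all",r)
    q=near(P,(.52,.002),.11,.040,.075);r=cv2.minAreaRect((q[:,:2]*1000).astype(np.float32)); print(n,"tab",len(q),q.mean(0),q.min(0),q.max(0),r)
    q=near(P,(.52,.002),.11,.053,.075); print("tabtop",len(q),q.mean(0),q.min(0),q.max(0))
a=cv2.imread("pics/top0.png")[190:280,270:370]; b=cv2.imread("pics/side0.png")[200:290,260:360]
cv2.imwrite("pics/crop.png",cv2.resize(np.hstack([a,b]),None,fx=4,fy=4,interpolation=cv2.INTER_CUBIC))
E
```

```text
top tall 177 0.1251 [array([0.5367, 0.2393, 0.0328]), np.float64(0.0011)]
top mid 166 0.0999 [array([0.4166, 0.3034, 0.0328]), np.float64(0.0011)]
top low 159 0.0698 [array([ 0.4454, -0.2987,  0.0323]), np.float64(0.0012)]
top back ((520.3446655273438, 1.5749740600585938), (128.2848663330078, 135.60247802734375), 84.2442855834961)
top all ((521.3025512695312, 8.257736206054688), (193.10430908203125, 203.5045166015625), 39.09242248535156)
top tab 58 [ 0.56921959 -0.0041433   0.05866595] [ 0.56497593 -0.01659573  0.04541939] [0.57337673 0.00995317 0.0656581 ] ((569.4386596679688, -3.3577632904052734), (26.47160530090332, 8.027097702026367), 88.04513549804688)
tabtop 51 [ 0.56971687 -0.00353486  0.06010199] [ 0.56556757 -0.01659573  0.05313972] [0.57337673 0.00995317 0.0656581 ]
side tall 336 0.1234 [array([0.5359, 0.2404, 0.0327]), np.float64(0.0012)]
side mid 418 0.0985 [array([0.4152, 0.3046, 0.0325]), np.float64(0.0011)]
side low 175 0.0682 [array([ 0.4442, -0.2987,  0.0328]), np.float64(0.0015)]
side back ((515.7887573242188, 1.5610198974609375), (131.57981872558594, 127.02408599853516), 84.45465087890625)
side all ((518.9241333007812, 2.9574050903320312), (132.64923095703125, 143.86541748046875), 85.4883041381836)
side tab 114 [ 0.56890819 -0.00098356  0.05264631] [ 0.5647004  -0.01812701  0.04013341] [0.57681532 0.01344499 0.06311984] ((569.72509765625, -2.3522472381591797), (31.59292984008789, 10.235054016113281), 80.74193572998047)
tabtop 57 [ 0.56951259 -0.00155453  0.05869092] [ 0.5647004  -0.01659634  0.05339787] [0.57681532 0.01181274 0.06311984]
```

View pics/crop.png

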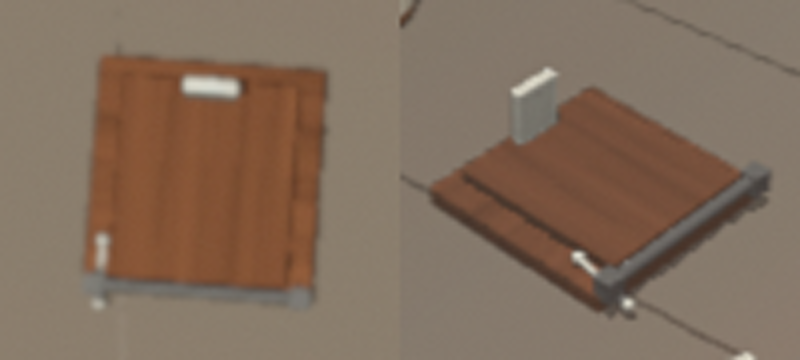

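The crop confirms the dark wooden board, with a grey hinge bar on the robot side and the white tab at the far edge. Fitted values: yaw about -5.3°, tab at (0.5695, -0.003), hinge at (0.458, 0.007). Now I'll move over the tab.

Request:
play_rows --rows '[[[0,0,0,6.9],[0,0,0,6.9],[0,0,0,6.9],[0,0,0,6.8],[22,-38,0,0],[22,-38,0,0],[22,-38,0,0],[22,-38,0,0]]]' --grip 1

```text
t: 1.8
tcp_pos: [0.3099, -0.3649, 0.2067]
tcp_rot: [3.138, -0.148, 0.0]
wrist_force: [0.6, -0.7, 0.7]
opening: 0.0854
gripper_force: 0.0
```

Request:
play_rows --rows '[[[22,-38,3,0],[22,-38,3,0],[22,-38,3,0],[22,-38,3,0],[22,-38,3,0],[22,-38,3,0],[22,-38,3,0],[22,-38,3,0]]]'

```text
t: 2.6
tcp_pos: [0.5137, -0.0782, 0.1827]
tcp_rot: [3.138, -0.146, 0.001]
wrist_force: [0.7, -0.4, -0.2]
opening: 0.0851
gripper_force: 0.0
```

```bash
cat >> h.py <<'E'
def go(target, yaw_deg=None, dz_to=None):
    "print shift in tool axes (after turning to yaw_deg of tool x) to reach target TCP"
    s=get_state(); M=R.from_rotvec(s["tcp_rot"]).as_matrix()
    yaw=np.degrees(np.arctan2(M[1,0],M[0,0])); tilt=np.degrees(np.arccos(-M[2,2]))
    if yaw_deg is not None:
        print("turn", round(-(yaw_deg-yaw),2))
    y=np.radians(yaw if yaw_deg is None else yaw_deg)
    d=np.array(target)-s["tcp_pos"]; X=np.array([np.cos(y),np.sin(y),0]); Y=np.array([np.sin(y),-np.cos(y),0])
    print("t",round(s["t"],2),"yaw",yaw.round(2),"tilt",tilt.round(2),"tcp",s["tcp_pos"].round(4),"shift mm",(1000*np.array([d@X,d@Y,-d[2]])).round(1),"q",s["joint_pos"].round(2),"F",s["wrist_force"].round(1),"open",round(s["opening"],4),round(s["gripper_force"],1))
E
python3 -c "
from h import *
go((.5695,-.003,.033),-5.3)"
```

```text
turn -0.03
t 2.6 yaw -5.33 tilt 0.04 tcp [ 0.5137 -0.0782  0.1827] shift mm [ 48.6 -80.1 149.7] q [-0.37  0.22  1.64 -0.    1.28  1.3 ] F [ 0.7 -0.4 -0.2] open 0.0851 0.0
```

Request:
play_rows --rows '[[[16,-27,20,0],[16,-27,20,0],[16,-26,20,0],[0,0,20,0],[0,0,20,0],[0,0,0,0],[0,0,0,0],[0,0,0,0]]]'

```text
t: 3.4
tcp_pos: [0.5689, -0.0051, 0.0839]
tcp_rot: [3.138, -0.147, 0.003]
wrist_force: [-0.0, -0.4, 0.6]
opening: 0.0858
gripper_force: 0.0
```

```bash
python3 - <<'E'
from h import *
go((.5695,-.003,.033),-5.3)
p=cams.capture("side"); P=cloud(p)
cv2.imwrite("pics/side1.png",cv2.resize(p["pixels"][150:300,210:410,::-1],None,fx=4,fy=4,interpolation=cv2.INTER_CUBIC))
E
```

```text
turn -0.07
t 3.4 yaw -5.37 tilt 0.12 tcp [ 0.5689 -0.0051  0.0839] shift mm [ 0.4 -2.2 50.9] q [-0.21  0.4   1.65  0.    1.09  1.46] F [-0.  -0.4  0.6] open 0.0858 0.0
```

View pics/side1.png

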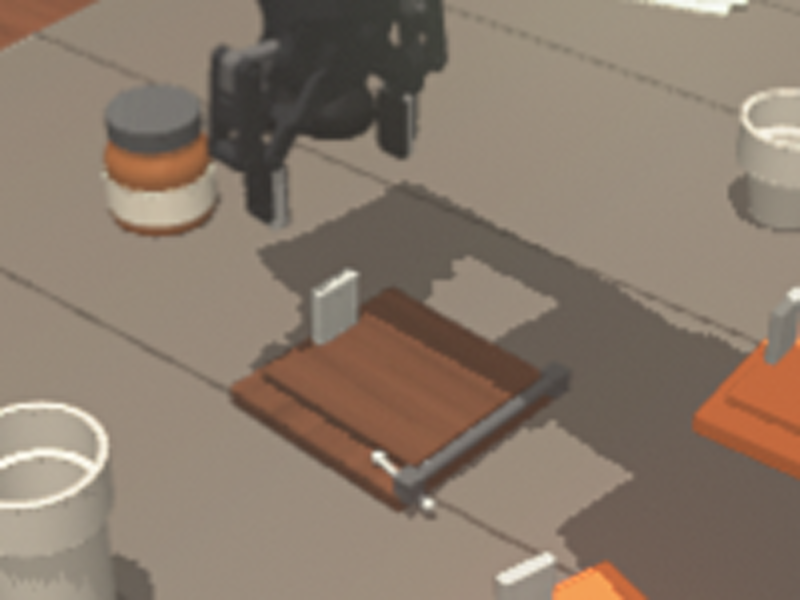

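The gripper is open above the tab (crop 335,305), with the fingers straddling it along the hinge. Descending to grip.

Request:
play_rows --rows '[[[0,-2,17,0],[0,0,17,0],[0,0,16,0],[0,0,0,0],[0,0,0,0],[0,0,0,0],[0,0,0,0],[0,0,0,0]]]'

```text
t: 4.25
tcp_pos: [0.5688, -0.0029, 0.0335]
tcp_rot: [3.138, -0.146, 0.002]
wrist_force: [-1.1, -0.1, -0.6]
opening: 0.0851
gripper_force: 0.0
```

Request:
play_rows --rows '[[[0,0,0,0],[0,0,0,0],[0,0,0,0],[0,0,0,0],[0,0,0,0],[0,0,0,0],[0,0,0,0],[0,0,0,0]]]' --grip -1 --newtons 35

```text
t: 5.05
tcp_pos: [0.5682, -0.0037, 0.0329]
tcp_rot: [3.137, -0.146, 0.0]
wrist_force: [-3.3, -3.5, 3.1]
opening: 0.0263
gripper_force: 34.2
```

```bash
python3 - <<'E'
from h import *
go((.5695,-.003,.033),-5.3)
r=np.hypot(112,32);a=np.arctan2(32,112); prev=np.array([112,32])
for th in np.linspace(0,1.72,17)[1:]:
    p=r*np.array([np.cos(th+a),np.sin(th+a)]); print(round(th,2),(p-prev).round(1)); prev=p
E
```

```text
turn -0.04
t 5.05 yaw -5.34 tilt 0.07 tcp [ 0.5682 -0.0037  0.0329] shift mm [ 1.3 -0.8 -0.1] q [-0.2   0.46  1.7  -0.    0.98  1.46] F [-3.3 -3.5  3.1] open 0.0263 34.2
0.11 [-4.1 11.8]
0.22 [-5.3 11.3]
0.32 [-6.5 10.7]
0.43 [-7.6  9.9]
0.54 [-8.6  9.1]
0.64 [-9.6  8.1]
0.75 [-10.4   7. ]
0.86 [-11.1   5.8]
0.97 [-11.6   4.6]
1.08 [-12.1   3.4]
1.18 [-12.3   2. ]
1.29 [-12.5   0.7]
1.4 [-12.5  -0.6]
1.5 [-12.4  -2. ]
1.61 [-12.1  -3.3]
1.72 [-11.7  -4.6]
```

Request:
play_rows --rows '[[[-4.1,0,-11.8,0],[-5.3,0,-11.3,0],[-6.5,0,-10.7,0],[-7.6,0,-9.9,0],[-8.6,0,-9.1,0],[-9.6,0,-8.1,0],[-10.4,0,-7,0],[-11.1,0,-5.8,0]]]'

```text
t: 5.85
tcp_pos: [0.5028, 0.0029, 0.1054]
tcp_rot: [3.138, -0.146, -0.007]
wrist_force: [-3.4, -4.2, -7.1]
opening: 0.0219
gripper_force: 34.5
```

Request:
play_rows --rows '[[[-11.6,0,-4.6,0],[-12.1,0,-3.4,0],[-12.3,0,-2,0],[-12.5,0,-0.7,0],[-12.5,0,0.6,0],[-12.4,0,2,0],[-6,0,1.7,0],[0,0,0,0]]]'

```text
t: 6.65
tcp_pos: [0.4249, 0.011, 0.1138]
tcp_rot: [-3.138, 0.146, -0.001]
wrist_force: [-4.5, 1.3, 13.1]
opening: 0.0003
gripper_force: 6.2
```

```bash
python3 - <<'E'
from h import *
go((.5695,-.003,.033),-5.3)
p=cams.capture("side")
cv2.imwrite("pics/side2.png",cv2.resize(p["pixels"][150:300,210:410,::-1],None,fx=4,fy=4,interpolation=cv2.INTER_CUBIC))
E
```

```text
turn -0.02
t 6.65 yaw -5.32 tilt 0.02 tcp [0.4249 0.011  0.1138] shift mm [145.3   0.6  80.8] q [-0.24  0.13  1.95  0.    1.06  1.43] F [-4.5  1.3 13.1] open 0.0003 6.2
```

View pics/side2.png

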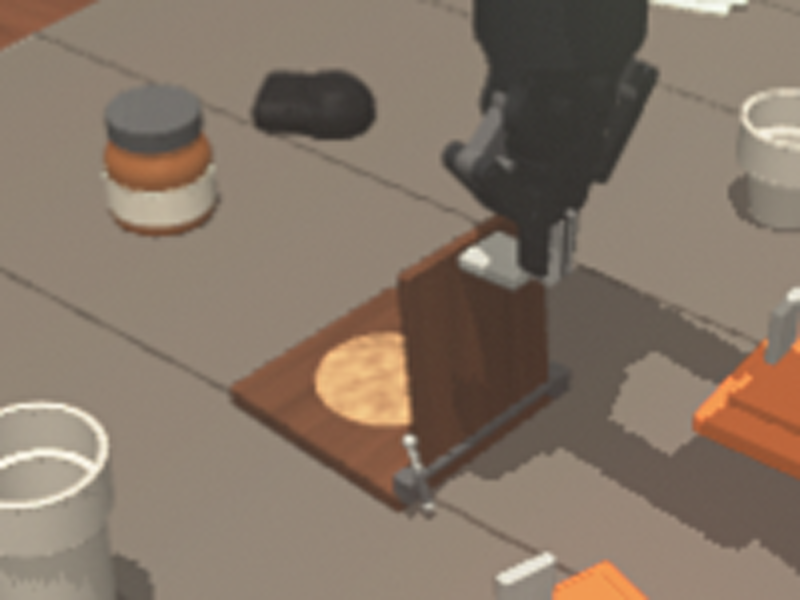

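The grip slipped off near the end, but the back stands at roughly upright or beyond and the cork pad is exposed (crop 365,380). The closed fingers are resting on the tab. I'll lift off and measure the angle.

Request:
play_rows --rows '[[[0,0,-10,0],[0,0,-20,0],[0,0,-25,0],[0,0,-25,0],[0,0,-25,0],[0,0,-25,0],[0,0,0,0],[0,0,0,0]]]'

```text
t: 7.5
tcp_pos: [0.4262, 0.0105, 0.243]
tcp_rot: [3.138, -0.146, 0.002]
wrist_force: [-0.5, 0.3, -0.1]
opening: -0.0
gripper_force: 0.0
```

```bash
python3 - <<'E'
from h import *
go((.53,.24,.25),None)
p=cams.capture("side"); P=cloud(p)
h=np.array([.458,.0073]);X=np.array([.9957,-.0924]);Y=np.array([.0924,.9957])
d=P[...,:2]-h; a,b,z=d@X,d@Y,P[...,2]
m=(abs(b)<.047)&(z>.035)&(z<.128)&(a>-.07)&(a<.06)&(abs(b)>.02)
q=np.stack([a[m],z[m]],-1); print(len(q))
l=cv2.fitLine(q.astype(np.float32),cv2.DIST_HUBER,0,.01,.01).ravel(); print("board angle rad",np.arctan2(l[1],l[0])%np.pi,l)
hsv=cv2.cvtColor(p["pixels"],cv2.COLOR_RGB2HSV)
q=near(P,(.52,.002),.08,.008,.02)
m=(np.hypot(P[...,0]-.52,P[...,1]-.002)<.08)&(P[...,2]>.005)&(P[...,2]<.022)&(hsv[...,2]>150)
q=P[m]; print("cork",len(q),q.min(0),q.max(0),cv2.minEnclosingCircle((q[:,:2]*1000).astype(np.float32)))
cv2.imwrite("pics/side3.png",cv2.resize(p["pixels"][150:300,210:410,::-1],None,fx=4,fy=4,interpolation=cv2.INTER_CUBIC))
t=cams.capture("top"); P=cloud(t)
hsv=cv2.cvtColor(t["pixels"],cv2.COLOR_RGB2HSV)
m=(np.hypot(P[...,0]-.52,P[...,1]-.002)<.08)&(P[...,2]>.005)&(P[...,2]<.022)&(hsv[...,2]>150)
q=P[m]; print("cork",len(q)); 
if len(q): print(q.min(0),q.max(0),cv2.minEnclosingCircle((q[:,:2]*1000).astype(np.float32)))
E
```

```text
t 7.5 yaw -5.34 tilt 0.07 tcp [0.4262 0.0105 0.243 ] shift mm [  82.  -238.2   -7. ] q [-0.24  0.    1.74 -0.    1.39  1.43] F [-0.5  0.3 -0.1] open -0.0 0.0
307
board angle rad 1.8510579 [ 0.27660692 -0.96098316 -0.01972189  0.08148395]
cork 648 [ 0.49046698 -0.04099732  0.01128603] [0.57144063 0.04164419 0.01803291] ((531.2772216796875, 0.8372554779052734), 42.91215515136719)
cork 1005
[ 0.49355756 -0.04091259  0.00789947] [0.57162543 0.04103309 0.0217146 ] ((529.9877319335938, 0.039760272949934006), 41.79387283325195)
```

View pics/side3.png

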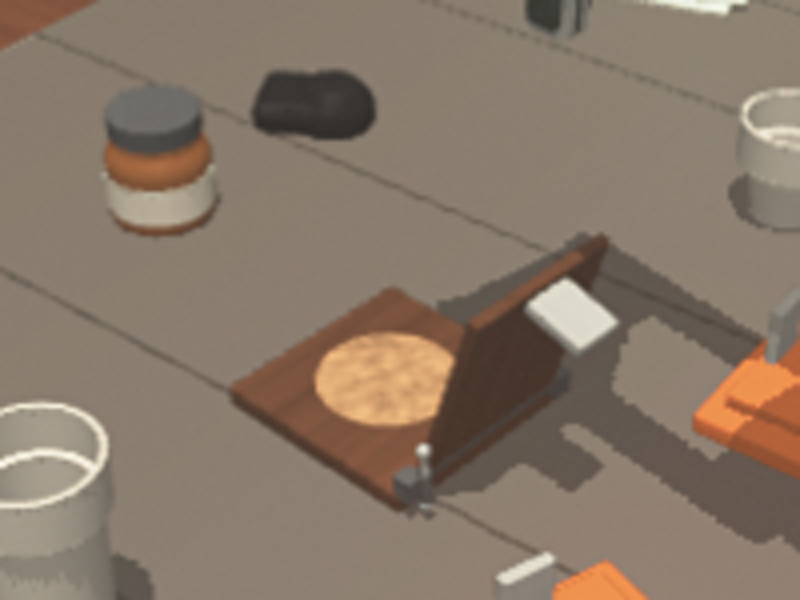

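The back is fully open: the fitted angle is 1.85 rad and the tab leans to the hinge side. The cork centre is at about (0.5315, 0.000). Next is the tall pot.

Request:
play_rows --rows '[[[14.7,-39.8,0,0],[14.7,-39.8,0,0],[14.7,-39.8,0,0],[14.7,-39.8,0,0],[14.7,-39.8,0,0],[14.7,-39.8,10,0],[0,0,35,0],[0,0,35,0]]]' --grip 1

```text
t: 8.4
tcp_pos: [0.5361, 0.2415, 0.1605]
tcp_rot: [3.138, -0.143, -0.001]
wrist_force: [-0.2, -0.1, -1.1]
opening: 0.0851
gripper_force: 0.0
```

Request:
play_rows --rows '[[[0,0,0,0],[0,0,0,0],[0,0,0,0],[0,0,0,0],[0,0,0,0],[0,0,0,0],[0,0,0,0],[0,0,0,0]]]'

```text
t: 9.2
tcp_pos: [0.5363, 0.2401, 0.163]
tcp_rot: [-3.138, 0.146, -0.001]
wrist_force: [0.4, 0.1, -0.5]
opening: 0.0853
gripper_force: 0.0
```

```bash
python3 - <<'E'
from h import *
go((.5363,.2399,.087),-5.3)
p=cams.capture("side")
cv2.imwrite("pics/side4.png",cv2.resize(p["pixels"][180:330,140:340,::-1],None,fx=4,fy=4,interpolation=cv2.INTER_CUBIC))
E
```

```text
turn -0.04
t 9.2 yaw -5.34 tilt 0.02 tcp [0.5363 0.2401 0.163 ] shift mm [ 0.   0.2 76. ] q [ 0.23  0.36  1.51 -0.    1.28  1.9 ] F [ 0.4  0.1 -0.5] open 0.0853 0.0
```

View pics/side4.png

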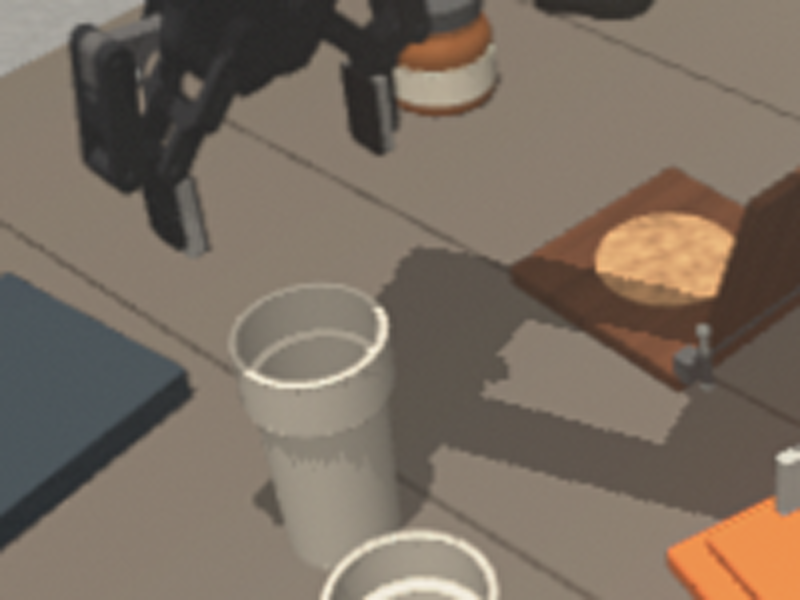

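The open fingers are above the tall pot's rim (crop 310,335) and centred. Descending and gripping.

Request:
play_rows --rows '[[[0,0,20,0],[0,0,20,0],[0,0,20,0],[0,0,16,0],[0,0,0,0],[0,0,0,0],[0,0,0,0],[0,0,0,0]]]'

```text
t: 10.05
tcp_pos: [0.5371, 0.2403, 0.0879]
tcp_rot: [-3.138, 0.146, -0.003]
wrist_force: [0.6, -0.2, -0.4]
opening: 0.0854
gripper_force: 0.0
```

Request:
play_rows --rows '[[[0,0,0,0],[0,0,0,0],[0,0,0,0],[0,0,0,0],[0,0,0,0],[0,0,0,0],[0,0,0,0],[0,0,0,0]]]' --grip -1 --newtons 50

```text
t: 10.85
tcp_pos: [0.5373, 0.2401, 0.0886]
tcp_rot: [-3.138, 0.146, -0.005]
wrist_force: [-1.3, -0.5, 9.1]
opening: 0.0654
gripper_force: 53.1
```

Request:
play_rows --rows '[[[0,0,-3,0],[0,0,-8,0],[0,0,-15,0],[0,0,-20,0],[0,0,-14,0],[0,0,0,0],[0,0,0,0],[0,0,0,0]]]'

```text
t: 11.65
tcp_pos: [0.5354, 0.2399, 0.1455]
tcp_rot: [3.138, -0.146, -0.003]
wrist_force: [0.4, 0.1, -2.7]
opening: 0.0649
gripper_force: 56.0
```

```bash
python3 - <<'E'
from h import *
go((.5315,.0003,.087+.014),-5.3)
for n in ("top","side"):
    P=cloud(cams.capture(n))
    for rad in (.05,):
        q=near(P,(.536,.24),rad,.178,.192); 
        if len(q)>20: print(n,len(q),q[:,2].mean(),circ(q))
        q=near(P,(.536,.24),.04,.03,.15); print(q[:,2].min(),q[:,2].max())
E
```

```text
turn -0.04
t 11.65 yaw -5.34 tilt 0.13 tcp [0.5354 0.2399 0.1455] shift mm [ 18.3 238.9  44.5] q [0.23 0.37 1.53 0.   1.24 1.9 ] F [ 0.4  0.1 -2.7] open 0.0649 56.0
top 58 0.18266614642042162 (array([0.5353753 , 0.23875343, 0.03219952]), np.float64(0.001674094895240368))
0.055026793339287394 0.14754764673031362
side 365 0.18305293250557403 (array([0.53513209, 0.24130957, 0.03358322]), np.float64(0.003962978090759372))
0.05582325891158302 0.14989140571162834
```

Request:
play_rows --rows '[[[3,20,0,0],[3,35,0,0],[3,40,0,0],[3,40,0,0],[3,40,0,0],[3,35,0,0],[0,20,0,0],[0,9,0,0]]]'

```text
t: 12.55
tcp_pos: [0.5315, -0.0015, 0.1461]
tcp_rot: [3.138, -0.15, -0.002]
wrist_force: [-0.1, 0.2, -2.7]
opening: 0.0647
gripper_force: 56.3
```

Request:
play_rows --rows '[[[0,0,5,0],[0,0,10,0],[0,0,10,0],[0,0,8,0],[0,0,4,0],[0,0,2,0],[0,0,0,0],[0,0,0,0]]]'

```text
t: 13.35
tcp_pos: [0.5322, 0.0005, 0.108]
tcp_rot: [3.138, -0.146, 0.001]
wrist_force: [0.9, -0.4, -2.4]
opening: 0.0645
gripper_force: 56.3
```

```bash
python3 - <<'E'
from h import *
go((.5315,.0003,.087+.014),-5.3)
P=cloud(cams.capture("side"))
q=near(P,(.5315,.0),.05,.135,.155); print(q[:,2].max(),circ(q[(q[:,2]>.138)&(q[:,2]<.149)]))
E
```

```text
turn -0.03
t 13.35 yaw -5.33 tilt 0.04 tcp [5.322e-01 5.000e-04 1.080e-01] shift mm [-0.7  0.3  7. ] q [-0.21  0.31  1.72  0.    1.11  1.46] F [ 0.9 -0.4 -2.4] open 0.0645 56.3
0.15494853720935453 (array([0.53285258, 0.00269436, 0.03317505]), np.float64(0.0027269987159517285))
```

Request:
play_rows --rows '[[[0,0,2,0],[0,0,1,0],[0,0,1,0],[0,0,1,0],[0,0,1,0],[0,0,0,0],[0,0,0,0],[0,0,0,0]]]'

```text
t: 14.2
tcp_pos: [0.5326, 0.0003, 0.1027]
tcp_rot: [3.138, -0.146, 0.003]
wrist_force: [-1.7, 0.3, 5.7]
opening: 0.0653
gripper_force: 57.3
```

Request:
play_rows --rows '[[[0,0,0,0],[0,0,0,0],[0,0,0,0],[0,0,0,0],[0,0,0,0],[0,0,0,0],[0,0,-5,0],[0,0,-10,0]]]' --grip 1

```text
t: 15.0
tcp_pos: [0.5313, 0.0006, 0.1166]
tcp_rot: [-3.138, 0.146, 0.003]
wrist_force: [-0.5, -0.4, -0.5]
opening: 0.0853
gripper_force: 0.0
```

Request:
play_rows --rows '[[[0,0,-25,0],[0,0,-25,0],[0,0,-20,0],[0,0,0,0],[0,0,0,0],[0,0,0,0],[0,0,0,0],[0,0,0,0]]]'

```text
t: 15.8
tcp_pos: [0.5314, 0.0006, 0.1858]
tcp_rot: [-3.138, 0.146, 0.003]
wrist_force: [-0.1, 0.3, -0.7]
opening: 0.0856
gripper_force: 0.0
```

```bash
python3 - <<'E'
from h import *
go((.416,.304,.16),-5.3)
for n in ("top","side"):
    P=cloud(cams.capture(n))
    for c,h in (((.5315,0),.139),((.416,.304),.1)):
        q=near(P,c,.05,h-.006,h+.006); print(n,len(q),q[:,2].mean() if len(q) else 0, circ(q) if len(q)>20 else "")
E
```

```text
turn -0.04
t 15.8 yaw -5.34 tilt 0.11 tcp [0.5314 0.0006 0.1858] shift mm [-142.9 -291.5   25.8] q [-0.21  0.24  1.61 -0.    1.29  1.45] F [-0.1  0.3 -0.7] open 0.0856 0.0
top 45 0.13938652151115224 (array([5.33459800e-01, 3.02771878e-04, 3.37783245e-02]), np.float64(0.000899258175342625))
top 166 0.10011362384737763 (array([0.41653557, 0.30324614, 0.03276861]), np.float64(0.0010402575549706822))
side 247 0.13735442637589715 (array([0.53235344, 0.00111258, 0.03245548]), np.float64(0.001223287126302362))
side 416 0.09862398378868116 (array([0.41513503, 0.30464113, 0.03244129]), np.float64(0.0010777366178565185))
```

The tall pot is standing on the pad, with its rim at 0.139 and centre at (0.533, 0.001). On to the middle pot.

Request:
play_rows --rows '[[[-17.9,-36.4,0,0],[-17.9,-36.4,0,0],[-17.9,-36.4,0,0],[-17.9,-36.4,0,0],[-17.9,-36.4,0,0],[-17.9,-36.4,0,0],[-17.9,-36.4,10,0],[-17.9,-36.4,15,0]]]'

```text
t: 16.7
tcp_pos: [0.4164, 0.3055, 0.1623]
tcp_rot: [-3.137, 0.146, -0.004]
wrist_force: [1.1, -0.2, -0.0]
opening: 0.0853
gripper_force: 0.0
```

Request:
play_rows --rows '[[[0,0,10,0],[0,0,10,0],[0,0,0,0],[0,0,0,0],[0,0,0,0],[0,0,0,0],[0,0,0,0],[0,0,0,0]]]'

```text
t: 17.5
tcp_pos: [0.4168, 0.3035, 0.1421]
tcp_rot: [-3.138, 0.147, -0.001]
wrist_force: [0.2, -0.3, 0.2]
opening: 0.085
gripper_force: 0.0
```

```bash
python3 - <<'E'
from h import *
go((.4158,.3039,.070),-5.3)
E
```

```text
turn -0.07
t 17.5 yaw -5.37 tilt 0.04 tcp [0.4168 0.3035 0.1421] shift mm [-1.  -0.3 72.1] q [0.41 0.25 1.71 0.   1.18 2.08] F [ 0.2 -0.3  0.2] open 0.085 0.0
```

Request:
play_rows --rows '[[[-1,0,20,0],[0,0,20,0],[0,0,20,0],[0,0,12,0],[0,0,0,0],[0,0,0,0],[0,0,0,0],[0,0,0,0]]]'

```text
t: 18.3
tcp_pos: [0.4161, 0.3041, 0.0707]
tcp_rot: [-3.137, 0.146, -0.003]
wrist_force: [-0.1, -0.1, -0.2]
opening: 0.0854
gripper_force: 0.0
```

Request:
play_rows --rows '[[[0,0,0,0],[0,0,0,0],[0,0,0,0],[0,0,0,0],[0,0,0,0],[0,0,0,0],[0,0,0,0],[0,0,0,0]]]' --grip -1 --newtons 50

```text
t: 19.1
tcp_pos: [0.4295, 0.3069, 0.0839]
tcp_rot: [-3.127, 0.145, -0.049]
wrist_force: [0.6, -11.2, 73.1]
opening: -0.0005
gripper_force: 36.9
```

Request:
play_rows --rows '[[[0,0,-3,0],[0,0,-12,0],[0,0,-25,0],[0,0,-35,0],[0,0,-35,0],[0,0,-35,0],[0,0,-25,0],[0,0,-10,0]]]'

```text
t: 19.9
tcp_pos: [0.4166, 0.3044, 0.2528]
tcp_rot: [-3.136, 0.146, -0.007]
wrist_force: [-0.1, 0.5, -0.2]
opening: 0.0
gripper_force: 0.0
```

Request:
play_rows --rows '[[[9,18,0,0],[18,36.5,0,0],[18,36.5,0,0],[18,36.5,0,0],[18,36.5,0,0],[18,36.5,0,0],[18,36.5,0,0],[9,18,0,0]]]'

```text
t: 20.7
tcp_pos: [0.5176, 0.0351, 0.2484]
tcp_rot: [3.137, -0.15, -0.003]
wrist_force: [-1.2, 0.2, 0.5]
opening: -0.0
gripper_force: 0.0
```

Request:
play_rows --rows '[[[9,18,0,0],[8,18,0,0],[0,0,0,0],[0,0,0,0],[0,0,0,0],[0,0,0,0],[0,0,0,0],[0,0,0,0]]]'

```text
t: 21.5
tcp_pos: [0.5307, 0.0013, 0.2498]
tcp_rot: [-3.138, 0.145, -0.0]
wrist_force: [0.3, 0.4, -0.4]
opening: -0.0
gripper_force: 0.0
```

```bash
cat >> h.py <<'E'
def rims(c,hs,rad=.05):
    out={}
    for n in ("top","side"):
        P=cloud(cams.capture(n))
        for h in hs:
            q=near(P,c,rad,h-.007,h+.007)
            if len(q)>20:
                a,e=circ(q); print(n,h,len(q),q[:,2].mean().round(4),a.round(4),e.round(4))
            else: print(n,h,"few",len(q))
E
python3 - <<'E'
from h import *
go((.5325,.0007,.070),-5.3)
s=get_state()["tcp_pos"]; rims(s[:2],(s[2]+.030,.139))
E
```

```text
turn 0.01
t 21.5 yaw -5.29 tilt 0.01 tcp [0.5307 0.0013 0.2498] shift mm [  1.9   0.5 179.8] q [-0.21  0.2   1.51  0.    1.44  1.46] F [ 0.3  0.4 -0.4] open -0.0 0.0
top 0.2798339725852516 few 0
top 0.139 57 0.1393 [5.323e-01 3.000e-04 3.270e-02] 0.0009
side 0.2798339725852516 65 0.2812 [0.5305 0.0013 0.0118] 0.0021
side 0.139 269 0.1369 [0.5324 0.0013 0.0324] 0.0012
```

The middle pot slipped: the grip was too shallow. I'll check how it now stands.

```bash
python3 - <<'E'
from h import *
p=cams.capture("side")
cv2.imwrite("pics/side5.png",cv2.resize(p["pixels"][230:410,140:380,::-1],None,fx=3,fy=3,interpolation=cv2.INTER_CUBIC))
rims((.416,.304),(.1,),.06)
P=cloud(p); q=near(P,(.416,.304),.06,.03,.12); print(q.min(0),q.max(0))
E
```

```text
top 0.1 174 0.0996 [0.4164 0.3032 0.0328] 0.0011
side 0.1 450 0.0982 [0.4151 0.3044 0.0324] 0.0011
[0.3811612  0.26996829 0.03004254] [0.45112991 0.33879144 0.1037658 ]
```

View pics/side5.png

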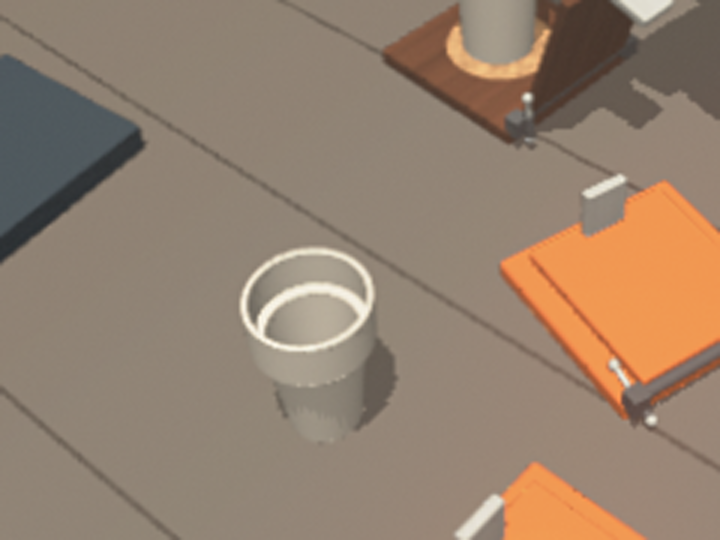

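The middle pot is upright and unmoved (crop 310,300; rim centre unchanged). I'll go back and grip as deep as worked on the tall pot.

Request:
play_rows --rows '[[[-17.8,-36.4,0,0],[-17.8,-36.4,0,0],[-17.8,-36.4,0,0],[-17.8,-36.4,0,0],[-17.8,-36.4,0,0],[-17.8,-36.4,20,0],[-17.8,-36.4,25,0],[-17.8,-36.4,25,0]]]' --grip 1

```text
t: 22.55
tcp_pos: [0.4156, 0.3055, 0.1795]
tcp_rot: [-3.137, 0.146, -0.002]
wrist_force: [0.2, -0.2, 0.5]
opening: 0.0849
gripper_force: 0.0
```

Request:
play_rows --rows '[[[0,0,25,0],[0,0,13,0],[0,0,0,0],[0,0,0,0],[0,0,0,0],[0,0,0,0],[0,0,0,0],[0,0,0,0]]]'

```text
t: 23.35
tcp_pos: [0.4164, 0.3039, 0.1422]
tcp_rot: [-3.138, 0.147, -0.001]
wrist_force: [-0.3, 0.6, 0.6]
opening: 0.0854
gripper_force: 0.0
```

```bash
python3 - <<'E'
from h import *
go((.4158,.3039,.0615),-5.3)
E
```

```text
turn -0.06
t 23.35 yaw -5.36 tilt 0.06 tcp [0.4164 0.3039 0.1422] shift mm [-0.6  0.1 80.7] q [0.41 0.25 1.71 0.   1.18 2.08] F [-0.3  0.6  0.6] open 0.0854 0.0
```

Request:
play_rows --rows '[[[-0.5,0,21,0],[0,0,20,0],[0,0,20,0],[0,0,20,0],[0,0,0,0],[0,0,0,0],[0,0,0,0],[0,0,0,0]]]'

```text
t: 24.15
tcp_pos: [0.4164, 0.3044, 0.0619]
tcp_rot: [-3.137, 0.146, -0.003]
wrist_force: [1.0, 0.2, 0.7]
opening: 0.0854
gripper_force: 0.0
```

Request:
play_rows --rows '[[[0,0,0,0],[0,0,0,0],[0,0,0,0],[0,0,0,0],[0,0,0,0],[0,0,0,0],[0,0,0,0],[0,0,0,0]]]' --grip -1 --newtons 50

```text
t: 24.95
tcp_pos: [0.4167, 0.3042, 0.0625]
tcp_rot: [-3.137, 0.146, -0.004]
wrist_force: [-1.0, -3.0, 10.1]
opening: 0.0652
gripper_force: 52.6
```

Request:
play_rows --rows '[[[0,0,-3,0],[0,0,-12,0],[0,0,-25,0],[0,0,-35,0],[0,0,-35,0],[0,0,-35,0],[0,0,-25,0],[0,0,-10,0]]]'

```text
t: 25.75
tcp_pos: [0.4165, 0.3046, 0.2441]
tcp_rot: [-3.136, 0.146, -0.007]
wrist_force: [0.3, 0.6, -2.3]
opening: 0.0652
gripper_force: 56.4
```

Request:
play_rows --rows '[[[6,12,0,0],[13,27,0,0],[18,36,0,0],[18,36,0,0],[18,36,0,0],[18,36,0,0],[18,36,0,0],[15,30,0,0]]]'

```text
t: 26.55
tcp_pos: [0.515, 0.0416, 0.2384]
tcp_rot: [3.138, -0.148, -0.006]
wrist_force: [1.4, 1.1, -2.3]
opening: 0.0654
gripper_force: 56.5
```

Request:
play_rows --rows '[[[12,25,0,0],[7.5,17,0,0],[0,0,0,0],[0,0,0,0],[0,0,0,0],[0,0,0,0],[0,0,0,0],[0,0,0,0]]]'

```text
t: 27.35
tcp_pos: [0.5312, 0.0015, 0.2409]
tcp_rot: [-3.138, 0.145, -0.0]
wrist_force: [1.1, 0.0, -2.4]
opening: 0.0653
gripper_force: 56.5
```

```bash
python3 - <<'E'
from h import *
go((.5325,.0007,.070),-5.3)
s=get_state()["tcp_pos"]; rims(s[:2],(s[2]+.0375,.139))
E
```

```text
turn 0.02
t 27.35 yaw -5.28 tilt 0.01 tcp [0.5312 0.0015 0.2409] shift mm [  1.3   0.7 170.9] q [-0.21  0.2   1.52  0.    1.42  1.46] F [ 1.1  0.  -2.4] open 0.0653 56.5
top 0.2783563149632353 50 0.2785 [0.5341 0.0023 0.0356] 0.0009
top 0.139 52 0.1389 [5.329e-01 5.000e-04 3.320e-02] 0.0009
side 0.2783563149632353 332 0.2771 [0.5321 0.0049 0.0342] 0.0034
side 0.139 267 0.1369 [0.5325 0.0011 0.0325] 0.0013
```

Request:
play_rows --rows '[[[1.9,1,0,0],[0,0,8,0],[0,0,15,0],[0,0,15,0],[0,0,15,0],[0,0,15,0],[0,0,12,0],[0,0,0,0]]]'

```text
t: 28.25
tcp_pos: [0.5317, -0.0, 0.1585]
tcp_rot: [-3.137, 0.146, 0.006]
wrist_force: [0.1, -0.1, -2.1]
opening: 0.0656
gripper_force: 56.5
```

Request:
play_rows --rows '[[[0,0,5,0],[0,0,5,0],[0,0,5,0],[0,0,3,0],[0,0,2,0],[0,0,0,0],[0,0,0,0],[0,0,0,0]]]'

```text
t: 29.05
tcp_pos: [0.5334, -0.0003, 0.141]
tcp_rot: [3.138, -0.146, 0.001]
wrist_force: [-0.5, 1.2, -2.5]
opening: 0.0656
gripper_force: 56.5
```

```bash
python3 - <<'E'
from h import *
go((.5332,.0004,.1315),-5.3)
E
```

```text
turn -0.04
t 29.05 yaw -5.34 tilt 0.03 tcp [ 5.334e-01 -3.000e-04  1.410e-01] shift mm [-0.2 -0.7  9.5] q [-0.21  0.28  1.67 -0.    1.19  1.45] F [-0.5  1.2 -2.5] open 0.0656 56.5
```

Request:
play_rows --rows '[[[0,-0.7,2,0],[0,0,2,0],[0,0,2,0],[0,0,1,0],[0,0,1,0],[0,0,0,0],[0,0,0,0],[0,0,0,0]]]'

```text
t: 29.85
tcp_pos: [0.5333, 0.0004, 0.1328]
tcp_rot: [3.138, -0.146, 0.0]
wrist_force: [0.3, -0.5, -3.1]
opening: 0.0652
gripper_force: 56.5
```

Request:
play_rows --rows '[[[0,0,1,0],[0,0,1,0],[0,0,0,0],[0,0,0,0],[0,0,0,0],[0,0,0,0],[0,0,0,0],[0,0,0,0]]]'

```text
t: 30.65
tcp_pos: [0.5338, 0.0005, 0.1317]
tcp_rot: [-3.138, 0.146, -0.003]
wrist_force: [-1.3, 0.9, 6.1]
opening: 0.0652
gripper_force: 57.5
```

Contact came at the predicted seated height. Releasing and moving up.

Request:
play_rows --rows '[[[0,0,0,0],[0,0,0,0],[0,0,0,0],[0,0,0,0],[0,0,0,0],[0,0,0,0],[0,0,-5,0],[0,0,-10,0]]]' --grip 1

```text
t: 31.45
tcp_pos: [0.5327, 0.0005, 0.1456]
tcp_rot: [-3.138, 0.146, 0.003]
wrist_force: [-0.2, 1.1, -0.1]
opening: 0.0853
gripper_force: 0.0
```

Request:
play_rows --rows '[[[0,0,-25,0],[0,0,-25,0],[0,0,-25,0],[0,0,0,0],[0,0,0,0],[0,0,0,0],[0,0,0,0],[0,0,0,0]]]'

```text
t: 32.25
tcp_pos: [0.5327, 0.0005, 0.2198]
tcp_rot: [-3.138, 0.146, 0.003]
wrist_force: [-0.1, 0.3, 0.4]
opening: 0.0855
gripper_force: 0.0
```

```bash
python3 - <<'E'
from h import *
go((.4448,-.2987,.12),-5.3)
rims((.5325,.0005),(.169,))
rims((.4448,-.2987),(.07,))
E
```

```text
turn -0.04
t 32.25 yaw -5.34 tilt 0.11 tcp [5.327e-01 5.000e-04 2.198e-01] shift mm [-59.9 306.1  99.8] q [-0.21  0.22  1.55 -0.    1.37  1.46] F [-0.1  0.3  0.4] open 0.0855 0.0
top 0.169 55 0.1695 [0.5337 0.0011 0.0327] 0.0009
side 0.169 286 0.167 [0.5339 0.0021 0.0325] 0.0013
top 0.07 163 0.0697 [ 0.4454 -0.2985  0.0323] 0.0012
side 0.07 190 0.0679 [ 0.4441 -0.2984  0.0324] 0.0016
```

The middle pot is seated, with its rim at 0.169 and concentric within about 1.5 mm. Now the short pot.

Request:
play_rows --rows '[[[-7.5,38.2,0,0],[-7.5,38.2,0,0],[-7.5,38.2,5,0],[-7.5,38.2,15,0],[-7.5,38.2,20,0],[-7.5,38.2,20,0],[-7.5,38.2,20,0],[-7.4,38.3,20,0]]]'

```text
t: 33.25
tcp_pos: [0.4446, -0.2999, 0.1201]
tcp_rot: [3.138, -0.146, 0.001]
wrist_force: [1.0, 0.4, -0.3]
opening: 0.0855
gripper_force: 0.0
```

Request:
play_rows --rows '[[[0,0,0,0],[0,0,0,0],[0,0,0,0],[0,0,0,0],[0,0,0,0],[0,0,0,0],[0,0,0,0],[0,0,0,0]]]'

```text
t: 34.05
tcp_pos: [0.4453, -0.2981, 0.1209]
tcp_rot: [3.138, -0.146, 0.0]
wrist_force: [-1.4, -0.7, -0.6]
opening: 0.0856
gripper_force: 0.0
```

```bash
python3 - <<'E'
from h import *
go((.4448,-.2986,.0315),-5.3)
E
```

```text
turn -0.01
t 34.05 yaw -5.31 tilt 0.01 tcp [ 0.4453 -0.2981  0.1209] shift mm [-0.5  0.5 89.4] q [-0.8   0.31  1.69  0.    1.14  0.87] F [-1.4 -0.7 -0.6] open 0.0856 0.0
```

Request:
play_rows --rows '[[[-0.5,0.5,20,0],[0,0,25,0],[0,0,25,0],[0,0,20,0],[0,0,0,0],[0,0,0,0],[0,0,0,0],[0,0,0,0]]]'

```text
t: 34.85
tcp_pos: [0.4454, -0.2995, 0.032]
tcp_rot: [3.136, -0.146, 0.003]
wrist_force: [-0.1, -0.7, -0.2]
opening: 0.085
gripper_force: 0.0
```

Request:
play_rows --rows '[[[0,0,0,0],[0,0,0,0],[0,0,0,0],[0,0,0,0],[0,0,0,0],[0,0,0,0],[0,0,0,0],[0,0,0,0]]]' --grip -1 --newtons 50

```text
t: 35.65
tcp_pos: [0.4453, -0.2996, 0.0321]
tcp_rot: [3.136, -0.146, 0.003]
wrist_force: [-0.9, -0.4, 5.9]
opening: 0.0646
gripper_force: 54.3
```

Request:
play_rows --rows '[[[0,0,-3,0],[0,0,-12,0],[0,0,-25,0],[0,0,-40,0],[0,0,-40,0],[0,0,-40,0],[0,0,-25,0],[0,0,-12,0]]]'

```text
t: 36.45
tcp_pos: [0.4454, -0.2995, 0.2313]
tcp_rot: [3.135, -0.146, 0.006]
wrist_force: [1.4, -0.1, -2.7]
opening: 0.0644
gripper_force: 56.0
```

Request:
play_rows --rows '[[[3,-15,0,0],[5.4,-30,0,0],[7,-37,0,0],[8,-37,0,0],[8,-37,0,0],[8,-37,0,0],[7,-37,0,0],[6,-32,0,0]]]'

```text
t: 37.25
tcp_pos: [0.5199, -0.0395, 0.2255]
tcp_rot: [-3.136, 0.145, 0.007]
wrist_force: [0.4, -0.2, -2.2]
opening: 0.0644
gripper_force: 56.0
```

Request:
play_rows --rows '[[[5,-28,0,0],[3,-17.5,0,0],[0,0,0,0],[0,0,0,0],[0,0,0,0],[0,0,0,0],[0,0,0,0],[0,0,0,0]]]'

```text
t: 38.05
tcp_pos: [0.5333, 0.0011, 0.2277]
tcp_rot: [3.138, -0.148, 0.0]
wrist_force: [-0.5, -0.7, -1.3]
opening: 0.0641
gripper_force: 56.0
```

```bash
python3 - <<'E'
from h import *
go((.5340,.0008,.161),-5.3)
s=get_state()["tcp_pos"]; rims(s[:2],(s[2]+.038,.169))
E
```

```text
turn -0.1
t 38.05 yaw -5.4 tilt 0.0 tcp [0.5333 0.0011 0.2277] shift mm [ 0.7  0.3 66.7] q [-0.21  0.21  1.54 -0.    1.39  1.46] F [-0.5 -0.7 -1.3] open 0.0641 56.0
top 0.2657318315743144 52 0.2656 [0.5347 0.0019 0.0346] 0.0009
top 0.169 46 0.1693 [0.5354 0.0014 0.0343] 0.0009
side 0.2657318315743144 330 0.2645 [0.5333 0.0042 0.0333] 0.0036
side 0.169 261 0.1668 [0.5336 0.002  0.0325] 0.0012
```

Request:
play_rows --rows '[[[0.5,0,5,0],[0,0,10,0],[0,0,12,0],[0,0,12,0],[0,0,10,0],[0,0,7,0],[0,0,3,0],[0,0,0,0]]]'

```text
t: 38.95
tcp_pos: [0.5337, 0.0017, 0.1682]
tcp_rot: [-3.138, 0.146, 0.001]
wrist_force: [0.2, -0.7, -2.3]
opening: 0.0645
gripper_force: 56.0
```

Request:
play_rows --rows '[[[0,0,2,0],[0,0,2,0],[0,0,1,0],[0,0,0,0],[0,0,0,0],[0,0,0,0],[0,0,0,0],[0,0,0,0]]]'

```text
t: 39.75
tcp_pos: [0.5339, 0.0017, 0.1638]
tcp_rot: [-3.138, 0.146, -0.0]
wrist_force: [-0.2, 0.7, -0.9]
opening: 0.0646
gripper_force: 56.0
```

Request:
play_rows --rows '[[[0,0.5,1,0],[0,0,1,0],[0,0,0.5,0],[0,0,0.5,0],[0,0,0,0],[0,0,0,0],[0,0,0,0],[0,0,0,0]]]'

```text
t: 40.55
tcp_pos: [0.534, 0.0012, 0.1611]
tcp_rot: [-3.138, 0.146, -0.001]
wrist_force: [-0.6, 1.1, 3.8]
opening: 0.0644
gripper_force: 56.6
```

Contact came at the predicted height (0.161). Release and retreat straight up.

Request:
play_rows --rows '[[[0,0,0,0],[0,0,0,0],[0,0,0,0],[0,0,0,0],[0,0,0,0],[0,0,0,0],[0,0,-5,0],[0,0,-10,0]]]' --grip 1

```text
t: 41.35
tcp_pos: [0.5333, 0.0013, 0.1756]
tcp_rot: [-3.138, 0.146, 0.003]
wrist_force: [0.8, -0.4, 0.1]
opening: 0.0853
gripper_force: 0.0
```

Request:
play_rows --rows '[[[0,0,-20,0],[0,0,-25,0],[0,0,-25,0],[0,0,-20,0],[0,0,0,0],[0,0,0,0],[0,0,0,0],[0,0,0,0]]]'

```text
t: 42.15
tcp_pos: [0.5332, 0.0013, 0.2646]
tcp_rot: [-3.138, 0.146, 0.004]
wrist_force: [0.0, -0.3, 0.1]
opening: 0.0855
gripper_force: 0.0
```

```bash
python3 - <<'E'
from h import *
go((.534,.001,.161),-5.3)
rims((.5335,.001),(.199,))
p=cams.capture("side")
cv2.imwrite("pics/side6.png",cv2.resize(p["pixels"][120:300,200:440,::-1],None,fx=3,fy=3,interpolation=cv2.INTER_CUBIC))
E
```

```text
turn -0.04
t 42.15 yaw -5.34 tilt 0.13 tcp [0.5332 0.0013 0.2646] shift mm [  0.9   0.2 103.6] q [-0.21  0.2   1.47 -0.    1.47  1.46] F [ 0.  -0.3  0.1] open 0.0855 0.0
top 0.199 64 0.1997 [0.5332 0.0017 0.0326] 0.0009
side 0.199 304 0.1968 [0.5333 0.0025 0.0326] 0.0012
```

View pics/side6.png

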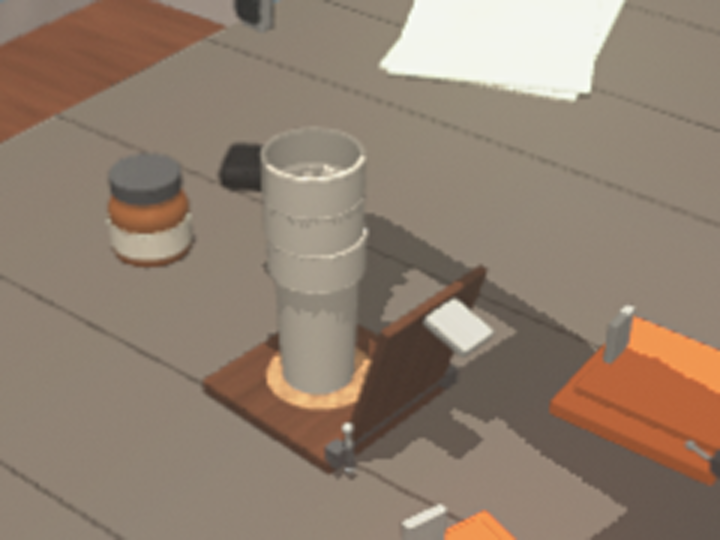

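The three pots are nested upright on the cork pad (crop 315,260). The top rim is at 0.199, the back is open, and the gripper is clear. Handing in.

```bash
python3 -c "
from station import order
print(order.sign_off())"
```

```text
the job is handed in; nothing more can be done
None
```

I handed the job in: the stand's back is open at about 1.85 rad, and the three pots are nested upright on the cork pad, but `sign_off` returned no verdict. My first grip on the middle pot was too shallow and slipped, pressing on its rim with about 73 N, but the pot stayed upright in place and I regripped it.

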